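# Unlock the board holder and swing it to its index

### The job

Draw the T-handled locking pin up out of the circuit-board holder and park it fully home in the narrow notch of the pin rack, hanging upright by its collar on the rack's shelf, and let go of it. Then swing the holder's arm by its handle until it points along the steel index tab. Do not shift the index tab, do not bump the circuit board, and leave the other things on the bench where they are.

Things in the scene. Friction and masses are not known exactly. Their poses are not given: they have to be found in the camera images.
- holder: swivelling circuit-board holder, fixed to the bench. Origin on its vertical swivel axis at bench level, z up. Grey base disc (144 dia, 12 tall), column, and a square grey lug (44 x 44, top 44 above the bench) 95 from the axis with a vertical bore (16 dia, down to the bench), in which the locking pin stands at the start.
- swivel (a joint): angle (rad) of the holder's swivelling aluminium arm: 0 = locked over the lug (start), growing clockwise seen from above, stop at 1.8. In the holder's frame the arm points outward at angle pi + 0.9 - joint from +x (counterclockwise). Friction (about 1 to 2 N at the handle) keeps it where it is left. The pin, while in, blocks it.
- handle (a point): grip point of the arm's handle: upright black cylinder, 22 dia, from 58 to 105 above the bench, 155 from the swivel axis; the point is on its centre line, 85 above the bench. x points outward along the arm, z up. The arm is 24 wide here, ends 170 from the axis and its top is 58 above the bench.
- boss (a point): top centre of the square boss (40 along x 36 across the arm, 74 above the bench) on the arm, 95 from the swivel axis, with the 16 dia bore through which the pin passes. x outward along the arm, z up.
- index (a joint): angle (rad) of the steel index tab, same zero and sense as the arm's joint; starts anywhere from 0.55 to 1.6. Very stiff; to be left as it is.
- index_tip (a point): top centre of the upright steel blade (4 thick, 20 long, top 49 above the bench) at the end of the flat steel index tab (12 wide, 19 above the bench) that runs out from the holder's base below the arm; 193 from the swivel axis. x points outward from the axis.
- board: green circuit board 80 x 100 (100 across the arm), clamped on the swivel and turning with the arm; its parts reach up to 84 above the bench. Origin on the swivel axis at bench level, x along the arm.
- pin: loose steel locking pin with T handle, 100 tall, 0.1 to 0.17 kg. Origin at its lower tip, z up its axis, x along the cross bar. From the tip up: shank 14 dia to 52, thin neck 8 dia to 66, collar 26 dia to 72, stem 12 dia, cross bar 60 x 12 x 12 centred at 94. It starts upright in the bores, collar on the boss, tip 8 above the bench, at any yaw.
- pin_neck (a point): point on the pin's axis at the underside of its collar (66 above the tip), axes as the pin's; at the start 74 above the bench: the pin must rise 66 to clear the boss
- pin_bar (a point): centre of the pin's cross bar (94 above the tip), x along the bar
- rack: steel pin rack, fixed, left or right of the holder. Origin at bench level under its middle, z up. A level shelf 6 thick, 130 wide (y), top 95 above the bench, x from -34 to 45, on an upright back plate (x = 41) and a dark foot 8 thick (x -35 to 55). Two notches in its front edge open to -x: a narrow one at y = -30 and a wide one (30 wide) at y = 33, in which the pin would not hang.
- notch (a point): where the pin's collar underside belongs: on the shelf's top in the narrow notch, at rack (0, -30, 95); axes as the rack's. The notch is 11 wide, from x = -34 (with two flared lips to -46) to its closed end at x = 5.5. Only the pin's neck fits, going in along +x with the shelf between collar and shank (8 of play in height); then the collar comes down on the shelf.
- organiser: black small-parts drawer box 110 x 130 x 100 tall, fixed, on the other side of the holder; origin at bench level under its middle
- flux_bottle: bystander, loose: white flux bottle, 38 dia, 125 tall, standing; origin at the middle of its underside
- wrench: bystander, loose: open-ended wrench, 120 long, under 15 high, lying along its x in front of the rack; origin about its middle
- spool: bystander, loose: grey wire spool, 60 dia, 50 tall, standing on a flange; origin at the middle of its underside
- jar: bystander, loose: glass jar with steel cap, 48 dia, 65 tall; origin at the middle of its underside
- carton: bystander, loose: small cardboard carton 50 x 36 x 26 tall; origin at the middle of its underside
- screwdriver: bystander, loose: screwdriver with black handle, 150 long, under 35 high, lying along its x in front of the drawer box; origin about its middle
- mug: bystander, loose: white mug, 76 dia plus handle, 90 tall; origin at the middle of its underside
Not all that is in view belongs to the job. Of the things shaped like the pin, the steel one is meant.

How it is judged (in metres and radians):
On the way, in this order (a step that is already met when the one before it is completed fails the run):
1. the pin is drawn clear of the arm (height (world z) of pin above 0.076 m), for 0.1 s.
2. the pin hangs home in the narrow notch, let go (x of pin_neck in the frame of notch between -0.012 and 0.006 m and y of pin_neck in the frame of notch between -0.005 and 0.005 m and z of pin_neck in the frame of notch between -0.004 and 0.004 m and angle between pin's own z axis and vertical below 0.12 rad and contact force between the fingers and pin below 0.3 N and linear speed of pin below 0.02 m/s), for 0.2 s.
3. the arm points along the index tab (angle between the x axis of handle and the x axis of index_tip, either way round below 0.06 rad), for 0.2 s.
At the end, for the whole second after the job is handed in: The pin hangs at rest in the narrow notch: the underside of its collar within 12 mm of the notch's inner place lengthwise (x), 5 mm sideways and 4 mm in height, upright within 0.12 rad; and the arm is at rest, pointing along the index tab within 0.06 rad (x of pin_neck in the frame of notch between -0.012 and 0.006 m and y of pin_neck in the frame of notch between -0.005 and 0.005 m and z of pin_neck in the frame of notch between -0.004 and 0.004 m and angle between pin's own z axis and vertical below 0.12 rad and angle between the x axis of handle and the x axis of index_tip, either way round below 0.06 rad and linear speed of pin below 0.02 m/s and velocity of joint swivel between -0.02 and 0.02 rad/s); the robot touches nothing.
It fails at once if the circuit board is bumped (over 3 N) (contact force between board and anything else above 3 N).
It fails at once if the index tab is shifted by more than 8 mm (distance of index_tip from where it was at the start of the episode above 0.008 m).
It fails at once if a bystander (bottle, wrench, spool, jar, carton, screwdriver, mug) is shifted by more than 30 mm (distance of any of flux_bottle, wrench, spool, jar, carton, screwdriver, mug from where it was at the start of the episode above 0.03 m).
It also fails if it takes over 72 s, if anything falls off the work surface, if the arm or the gripper's body presses on something with over 40 N, if the wrist force passes 120 N, or if a joint passes its speed limit or range.

### The arm

A 6-joint arm with a two-finger parallel gripper is mounted at the origin on the work surface. World frame = base frame: x ahead of the robot, y to its left, z up, the work surface at z = 0. Lengths are in mm, angles in degrees, forces in N, time in s.
With the tool pointing down it reaches from about 225 to 875 mm from the base axis. Payload 3.4 kg.
Tool frame: the origin (TCP) lies between the finger pads; the fingertips stand manip.tip_reach ahead of it and the grasp point (between the pads) lies 5 mm behind it (manip.tip_reach is the distance from the TCP to the fingertips, in mm); x points along the fingers, y is the direction in which the jaws open and shut, and the axes are right-handed (so a half turn about x gives the same grasp; the last joint's range is limited). The gripper opens to 85 mm and grips with 20 to 120 N. Pads are 22 mm wide; open, the fingers measure 114 mm over their backs; the gripper's body (76 mm by 85 mm) begins 54 mm behind the grasp point. The pads swing forward as they close: fully open they stand 13 mm farther back than shut.
Start: joints at [66.578, 15.808, 86.224, -0, 77.962, -6.933], TCP at [163.227, 551.381, 221.428] pointing down, gripper open.
Joint ranges: [-165.64, 165.64], [-43.16, 119.46], [12.63, 154.43], [-67.54, 247.53], [6.08, 155.33], [-154.97, 154.97]. Speed limits (degrees/s): [147.25, 147.25, 180, 180, 180, 180].

### API

Orientations are given as [roll, pitch, yaw] about the fixed x, y, z axes, in that order (R = Rz(yaw) Ry(pitch) Rx(roll)).
In Python, from plant import manip, eyes, hand_in, finder gives the robot as it stands.
- The arm moves only by the shell command python3 -m inch 'ROWS' [FORCE]. ROWS is JSON, a list of rows, each an object with "gripper": the finger opening in mm, from 0 to 85.4; "translation": the shift along the tool's x, y, z in mm, a list of three; "yaw": the turn about the tool's x in rad. In form: [{"gripper": gripper, "translation": [dx, dy, dz], "yaw": yaw}, ...]. A call has 1 to 20 rows; each row shifts and turns the commanded pose from where the row before left it, along the tool's axes as they then stand; what a row does not reach is not made up. A row lasts 1/8 s, in which the tool goes at most 62.5 mm and 10.7 degrees, less where a joint would pass 70% of its speed; a pose out of reach is approached as far as the arm can. A call is refused whole if a number of a shift passes 62.5 or a number of a turn 0.188, either way. A call with a gripper value outside its range is refused whole. The fingers move at their own pace and stop on an object; FORCE is the grip in N (left out, the last holds). Time passes only in rows, so rows that do not move let the fingers close. It gives the time, the measured TCP pose, the force and the opening at its end, in the units of the state.
- manip.observe(): the state, without advancing time (a new reading comes with each control period).
- eyes.snapshot(name): name is "scene" or "side" or "wrist"; returns the picture (400x640x3 uint8, blue, green, red); there is no depth.
- eyes.camera_params(name): a dict with "fov_y" (degrees; the focal length in pixels is half the picture's height over the tangent of half this angle, whatever the lens; pixels are square), "cx", "cy" (the principal point, pixels), "view" (4x4, takes a point from world to camera coordinates). Camera axes: x right, y down, z forward; pixel columns grow to the right and rows downward; lengths in mm; the calibration is good to about 2 mm. A picture is of the moment at which its call begins: read the wrist's pose just before it. camera_params takes no time and is no camera call; for the wrist camera it gives the pose at the moment of the call.
- hand_in(): hands the job in, once; it reports no verdict.
Trained networks look in the newest picture that a camera, given by its name, has taken for a name from the list of things; names that differ only in an ending like _2 or _b are one class to them, and where a whole thing is asked for, a point or a joint stands for the part that bears it (a point fixed in the world has none). Each returns a list of dicts, best first, with "conf" (0 to 1); they miss things now and then, are a little off and sometimes report something else, mostly with a low value. They report only what shows in the picture. A call takes as long as a camera call. They do not tell look-alikes from the thing itself.
- finder.masks_of(camera, label): "mask" (400x640 bool, what is visible of it) and "rect" ([centre column, centre row, width, height] in pixels, round what is visible of it).
The state is a dict: "clock": time; "joints": joint angles; "dq": joint speeds; "effort": joint torques, N m; "ee_pos": TCP position; "eef_rot": TCP orientation; "force": force on the tool from outside, world axes, zero at the start; "torque": the same for the moment, N m; "grip_width": finger opening in mm.
Only numpy, scipy, OpenCV 4.12 (cv2) and the standard library are available. Lean on these libraries where they do the work, as an engineer would, in place of code of your own. Each camera call takes 0.05 s, during which the arm holds its last target. There are 200 camera calls.

## Working session

There is one attempt and no reset: what is moved stays moved. The work goes in short steps, Python scripts to look and compute and a shell command to move; the robot and the scene stay as the last step left them, time stands still between calls to the robot, and variables do not carry over. Pictures are saved under pics/ and viewed, about 8 in all and at most 12, crops included, and the job is handed in when it is done.

```bash
ls; mkdir -p pics
python3 - <<'E'
from plant import manip,eyes
import cv2,numpy as np
print(manip.observe(),manip.tip_reach)
for n in("scene","side","wrist"):
    im=eyes.snapshot(n);cv2.imwrite(f"pics/{n}0.png",im)
    p=eyes.camera_params(n);print(n,p["fov_y"],p["cx"],p["cy"],np.round(p["view"],4).tolist())
E
```

```text
pics
{'clock': 0.0, 'joints': array([ 6.65787352e+01,  1.58479045e+01,  8.62964289e+01,  1.60016549e-03,
        7.79648209e+01, -6.93011599e+00]), 'dq': array([ 0.01354664,  0.0424214 , -0.00394274,  0.00735692, -0.17359746,
        0.01968358]), 'effort': array([-5.42216258e-04, -4.16773725e+01, -2.45800531e+01, -1.10262899e-04,
        1.11321532e-02,  8.69108391e-06]), 'ee_pos': array([162.96359773, 550.82550164, 220.52855019]), 'eef_rot': array([ -97.75120004,   89.89083449, -114.24268402]), 'force': array([-0.10389178, -0.48355416, -0.00810351]), 'torque': array([-0.00760082,  0.02478264,  0.03198901]), 'grip_width': 85.18850646994692} 14.0
scene 55.18712783096602 323.46552553360357 193.65216203091117 [[-0.3008, 0.9534, -0.0212, 164.3141], [0.569, 0.1616, -0.8063, -249.9171], [-0.7653, -0.2546, -0.5912, 1407.7906], [0.0, 0.0, 0.0, 1.0]]
side 50.28978281863858 321.1005903760935 193.53426850598274 [[0.8257, -0.5641, -0.0065, -470.1316], [-0.42, -0.6069, -0.6747, 296.6019], [0.3767, 0.5598, -0.7381, 882.6804], [0.0, 0.0, 0.0, 1.0]]
wrist 62.7531830541208 312.7848104770686 198.21502036891744 [[0.2848, 0.9586, -0.0013, -572.2878], [0.9239, -0.2741, 0.267, -34.8796], [0.2556, -0.0773, -0.9637, 378.2636], [0.0, 0.0, 0.0, 1.0]]
```

View pics/scene0.png

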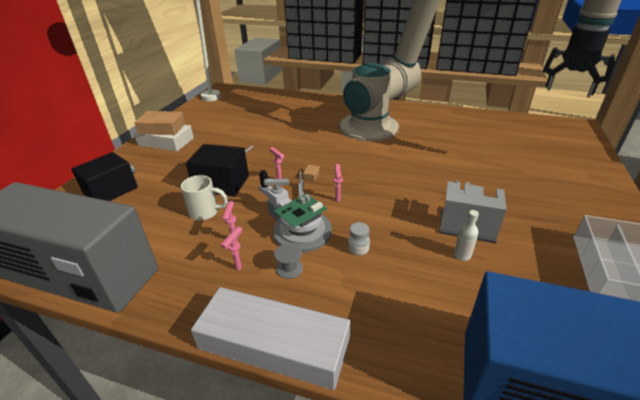

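View pics/side0.png

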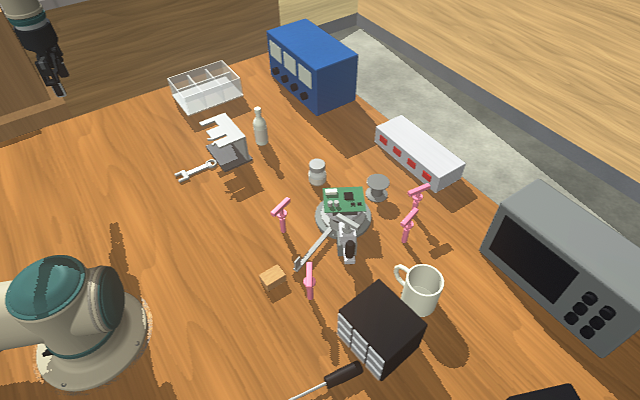

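Scene: the holder is at ~(303,230), with the rack at ~(475,205) beyond it. Side: holder at (343,210), rack at (222,140) with its notches opening left, index tab tip at (298,265), handle at (349,250). The pink pins are look-alikes.

```bash
cat > h.py <<'E'
import numpy as np,cv2
from plant import manip,eyes,finder
def cam(n):
    p=eyes.camera_params(n);f=200/np.tan(np.radians(p["fov_y"])/2);return f,p["cx"],p["cy"],np.array(p["view"])
def atz(c,u,v,z):
    f,cx,cy,V=c;R=V[:3,:3];o=-R.T@V[:3,3];d=R.T@np.array([(u-cx)/f,(v-cy)/f,1]);return o+d*(z-o[2])/d[2]
def proj(c,P):
    f,cx,cy,V=c;q=np.atleast_2d(P)@V[:3,:3].T+V[:3,3];return q[:,:2]/q[:,2:]*f+[cx,cy]
def tri(cs,uvs):
    A=[];b=[]
    for c,(u,v) in zip(cs,uvs):
        f,cx,cy,V=c;R=V[:3,:3];o=-R.T@V[:3,3];d=R.T@np.array([(u-cx)/f,(v-cy)/f,1]);d/=np.linalg.norm(d)
        M=np.eye(3)-np.outer(d,d);A.append(M);b.append(M@o)
    return np.linalg.lstsq(np.vstack(A),np.hstack(b),rcond=None)[0]
E
python3 - <<'E'
from h import *
cs={n:cam(n) for n in("scene","side")}
for n in cs: eyes.snapshot(n)
H=dict(pin=60,holder=25,rack=50,handle=70,index_tip=25,board=75,organiser=50,flux_bottle=62,wrench=7,spool=25,jar=32,carton=13,screwdriver=12,mug=45)
for l,z in H.items():
    for n in cs:
        for m in finder.masks_of(n,l)[:5 if l=="pin" else 1]:
            r=m["rect"];print(l,n,round(m["conf"],2),np.round(r).astype(int),np.round(atz(cs[n],r[0],r[1],z))[:2])
E
```

```text
pin scene 0.79 [230 249  20  42] [ 772. -137.]
pin scene 0.69 [338 182  12  36] [465.  17.]
pin scene 0.65 [275 163  16  29] [ 422. -183.]
pin scene 0.61 [229 216  12  32] [ 673. -193.]
pin scene 0.51 [276 187  22  15] [ 531. -134.]
pin side 0.79 [349 223  24  21] [582. -97.]
pin side 0.72 [312 280  14  37] [ 427. -176.]
pin side 0.68 [281 216  20  33] [462.  14.]
pin side 0.63 [409 225  14  33] [ 697. -181.]
pin side 0.17 [330 240  75  62] [ 517. -112.]
holder scene 0.93 [298 211  77  83] [568. -62.]
holder side 0.76 [334 226  78  82] [565. -62.]
rack scene 0.79 [472 212  68  59] [486. 356.]
rack side 0.87 [227 143  50  59] [478. 342.]
handle scene 0.95 [294 203  67  65] [594. -58.]
handle side 0.56 [228 142  55  61] [474. 322.]
index_tip scene 0.6 [303 212  40  61] [567. -47.]
index_tip side 0.79 [330 243  79  64] [528. -97.]
board scene 0.79 [304 211  56  32] [622. -21.]
board side 0.78 [345 201  43  29] [609. -46.]
organiser scene 0.96 [216 170  65  54] [ 486. -340.]
organiser side 0.78 [383 329  94 101] [ 485. -341.]
flux_bottle scene 0.73 [467 234  27  55] [586. 342.]
flux_bottle side 0.95 [261 126  14  36] [589. 339.]
wrench scene 0.17 [293 204  67  61] [522. -93.]
wrench side 0.81 [197 169  41  25] [375. 336.]
spool scene 0.88 [289 259  25  38] [733. -19.]
spool side 0.73 [380 188  27  29] [738. -27.]
jar scene 0.61 [358 240  19  38] [637. 113.]
jar side 0.92 [318 172  21  31] [635. 110.]
carton scene 0.54 [466 236  26  52] [533. 348.]
carton side 0.74 [275 278  24  25] [376. -98.]
screwdriver side 0.63 [328 379  72  42] [ 348. -347.]
mug scene 0.93 [204 200  48  44] [ 616. -299.]
mug side 0.88 [419 290  52  50] [ 605. -316.]
```

Run:
```python
import cv2
a=cv2.imread("pics/side0.png")[85:335,160:460]
b=cv2.imread("pics/scene0.png")[130:290,170:520]
a=cv2.resize(a,None,fx=2.4,fy=2.4,interpolation=cv2.INTER_CUBIC)
cv2.imwrite("pics/sidecrop.png",a)
```

```text
(no output)
```

View pics/sidecrop.png

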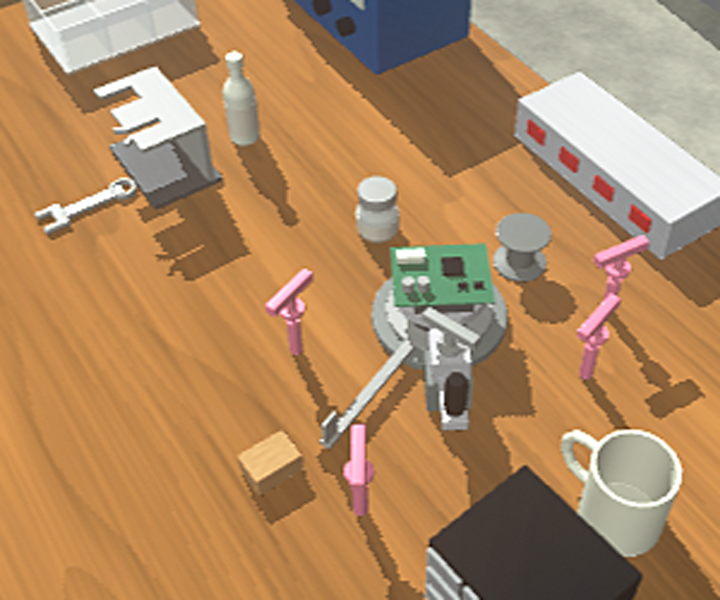

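The side crop shows the steel bar at crop (452,326), handle at (455,395), blade at (330,428) and rack notches at about (118,88) and (125,125). I'll move over the holder for a wrist look.

```bash
cat >> h.py <<'E'
from scipy.spatial.transform import Rotation as Ro
def tool():
    s=manip.observe();return s,Ro.from_euler('xyz',s["eef_rot"],degrees=True).as_matrix()
def go(x,y,z,yang=None):
    """shift in tool axes to reach world x,y,z, and turn about tool x to get jaw axis y to world angle yang (mod 180)"""
    s,R=tool();print("shift",np.round(R.T@(np.array([x,y,z])-s["ee_pos"]),1))
    a=np.degrees(np.arctan2(R[1,1],R[0,1]));print("jaw ang",round(a,2),"j6",s["joints"][5],"pos",np.round(s["ee_pos"],1))
    if yang is not None:
        d=(yang-a+90)%180-90;print("turn rad",np.radians(-d))
E
python3 - <<'E'
from h import *
s,R=tool();print(np.round(R,3));go(560,-90,230,0)
c=cam("side");print(atz(c,160+452/2.4,85+326/2.4,102),atz(c,160+428/2.4,85+314/2.4,102),atz(c,160+476/2.4,85+340/2.4,102))
V=c=cam("wrist")[3];print(R.T@(-V[:3,:3].T@V[:3,3]-s["ee_pos"]),np.round(V[:3,:3]@R,3))
E
```

```text
[[ 0.     0.284  0.959]
 [ 0.     0.959 -0.284]
 [-1.     0.     0.   ]]
shift [  -8.6 -502.4  562.5]
jaw ang 73.51 j6 -6.933819771949901 pos [163.2 551.4 221.4]
turn rad 1.2830397136456793
[ 564.67886934 -116.28795505  102.        ] [554.74625289 -91.80926881 102.        ] [ 572.97591279 -142.11887128  102.        ]
[-152.31870825   -1.95144522  -66.78172261] [[-0.     1.     0.001]
 [-0.267 -0.001  0.964]
 [ 0.964 -0.     0.267]]
```

```bash
python3 -m inch '[{"gripper":85,"translation":[-1,-33,36],"yaw":0},{"gripper":85,"translation":[-1,-33,36],"yaw":0},{"gripper":85,"translation":[-1,-33,36],"yaw":0},{"gripper":85,"translation":[-1,-33,36],"yaw":0},{"gripper":85,"translation":[-1,-33,36],"yaw":0},{"gripper":85,"translation":[-1,-33,36],"yaw":0},{"gripper":85,"translation":[-1,-33,36],"yaw":0},{"gripper":85,"translation":[-1,-33,36],"yaw":0},{"gripper":85,"translation":[0,-33,36],"yaw":0},{"gripper":85,"translation":[0,-33,36],"yaw":0},{"gripper":85,"translation":[0,-33,36],"yaw":0},{"gripper":85,"translation":[0,-33,36],"yaw":0},{"gripper":85,"translation":[0,-33,36],"yaw":0},{"gripper":85,"translation":[0,-33,36],"yaw":0},{"gripper":85,"translation":[0,-33,36],"yaw":0},{"gripper":85,"translation":[0,-33,36],"yaw":0}]' 40
python3 -m inch '[{"gripper":60,"translation":[0,0,0],"yaw":0.18},{"gripper":60,"translation":[0,0,0],"yaw":0.18},{"gripper":60,"translation":[0,0,0],"yaw":0.18},{"gripper":60,"translation":[0,0,0],"yaw":0.18},{"gripper":60,"translation":[0,0,0],"yaw":0.18},{"gripper":60,"translation":[0,0,0],"yaw":0},{"gripper":60,"translation":[0,0,0],"yaw":0}]'
python3 - <<'E'
from h import *
go(564,-116,200,20)
c=cam("wrist");im=eyes.snapshot("wrist");cv2.imwrite("pics/w1.png",im)
print(np.round(c[3],4).tolist(),c[0])
E
```

```text
clock: 3.65
ee_pos: [566.4, -119.9, 229.5]
eef_rot: [39.3, 90.0, 22.8]
force: [0.6, 0.7, 0.1]
grip_width: 84.9
clock: 4.53
ee_pos: [565.7, -118.4, 229.4]
eef_rot: [137.2, 90.0, 69.3]
force: [0.2, 0.6, -0.0]
grip_width: 60.0
shift [29.4 -0.7 -2.8]
jaw ang 22.09 j6 -40.811412437002495 pos [ 565.7 -118.4  229.4]
turn rad 0.036467905417367545
[[0.927, 0.3751, -0.0006, -479.2674], [0.3616, -0.8932, 0.2674, -349.0852], [0.0998, -0.2481, -0.9636, 299.5696], [0.0, 0.0, 0.0, 1.0]] 327.9538151842691
```

View pics/w1.png

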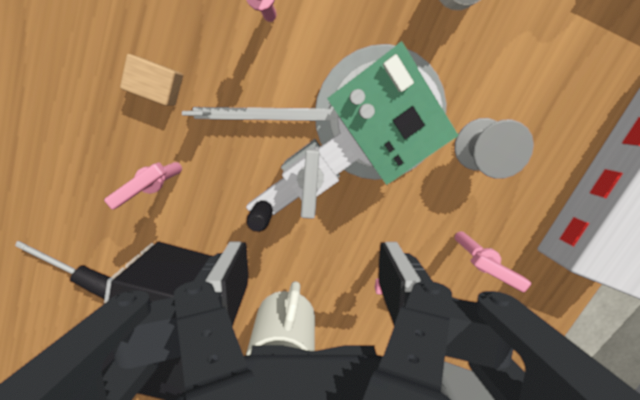

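The wrist view shows the steel bar from (312,150) to (309,216), handle top at about (260,212), index blade at about (195,112) and board at about (393,113).

Run:
```python
from h import *
c=cam("wrist")
im=cv2.imread("pics/w1.png")
a=atz(c,312,151,108);b=atz(c,308.5,216,108);print("bar",a,b,(a+b)/2,np.linalg.norm(a-b),np.degrees(np.arctan2(*(b-a)[1::-1])))
h=atz(c,260,211,105);p=(a+b)/2;u=(h-p)[:2];print("handle",h,"dist",np.linalg.norm(u));u/=np.linalg.norm(u)
ax=p[:2]-95*u;print("axis",ax,"arm ang",np.degrees(np.arctan2(u[1],u[0])))
print(atz(c,195,111,49))
print(proj(c,[*ax,12]))
eyes.snapshot("wrist")
for l in("pin","holder","index_tip","handle"):
    for m in finder.masks_of("wrist",l)[:3]: print(l,m["conf"],np.round(m["rect"],1))
z=im[60:240,170:470];cv2.imwrite("pics/w1c.png",cv2.resize(z,None,fx=2.6,fy=2.6,interpolation=cv2.INTER_CUBIC))
```

```text
bar [553.05458073 -90.57821265 108.        ] [ 571.53649226 -144.6335796   108.        ] [ 562.2955365  -117.60589613  108.        ] 57.127609354102646 -71.12407967761263
handle [ 530.33461131 -157.35003778  105.        ] dist 51.000956214570465
axis [621.829477   -43.57407913] arm ang -128.80509108910272
[ 434.70304174 -104.35783486   49.        ]
[[386.20328973 123.55146003]]
pin 0.93 [141.3 186.1  78.2  47. ]
pin 0.89 [310.6 183.8  26.5  72.2]
pin 0.88 [260.3  12.7  29.8  22.2]
holder 0.69 [320.7 137.7 270.2 190.2]
holder 0.22 [279.8 318.1  61.2  76. ]
index_tip 0.96 [276.4 115.8 186.1  99. ]
index_tip 0.36 [351.2 138.4 213.6 185.2]
handle 0.75 [352.4 140.7 211.5 194.5]
```

View pics/w1c.png

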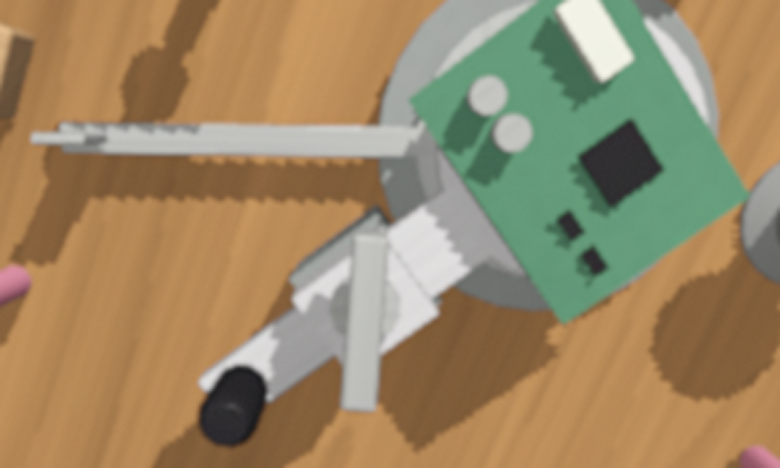

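Run:
```python
from h import *
c=cam("wrist")
q=lambda x,y,z:atz(c,170+x/2.6,60+y/2.6,z)
A=lambda a,b:np.degrees(np.arctan2(b[1]-a[1],b[0]-a[0]))
p=q(366,324,108);h=q(233,413,105);print("pin",p,"handle",h,np.linalg.norm(h[:2]-p[:2]),A(p,h))
print("bar ang",A(q(372,238,108),q(359,409,108)))
u=np.array([np.cos(np.radians(A(p,h))),np.sin(np.radians(A(p,h)))]);ax=p[:2]-95*u;print("axis",ax)
t=q(57,139,49);print("tip",t,np.linalg.norm(t[:2]-ax),A(ax,t),"tab line",A(q(390,141.5,19),q(70,139,19)))
print("boss corners",[np.round(q(*k,74)[:2]) for k in((375,210),(292,290),(438,312))])
go(p[0],p[1],200,A(q(372,238,108),q(359,409,108))+90)
```

```text
pin [ 562.82773952 -117.6108334   108.        ] handle [ 532.41143311 -164.35348303  105.        ] 55.76761596486454 -123.05279757453005
bar ang -72.42222458705082
axis [614.64184451 -37.98484189]
tip [ 432.58698891 -107.5525017    49.        ] 194.89389354040853 -159.0869076633505 tab line -158.51429457317047
boss corners [array([553., -85.]), array([ 536., -123.]), array([ 589., -111.])]
shift [29.4 -2.4 -1.8]
jaw ang 21.98 j6 -40.69905566243481 pos [ 565.7 -118.4  229.4]
turn rad 0.07679163895813912
```

```bash
python3 -m inch '[{"gripper":40,"translation":[30,-2.4,-1.8],"yaw":0},{"gripper":40,"translation":[0,0,0],"yaw":0.077},{"gripper":40,"translation":[30,0,0],"yaw":0},{"gripper":40,"translation":[25,0,0],"yaw":0},{"gripper":40,"translation":[0,0,0],"yaw":0},{"gripper":40,"translation":[0,0,0],"yaw":0}]' 40
python3 - <<'E'
from h import *
go(562.5,-117.5,97,17.6)
c=cam("wrist");im=eyes.snapshot("wrist");cv2.imwrite("pics/w2.png",im)
for m in finder.masks_of("wrist","pin")[:2]: print(m["conf"],np.round(m["rect"],1))
print(proj(c,[[562.5,-117.5,108]]))
E
```

```text
clock: 5.58
ee_pos: [563.5, -117.8, 145.3]
eef_rot: [56.8, 89.9, -15.7]
force: [0.6, 1.1, -0.6]
grip_width: 40.1
shift [48.3 -0.9 -0.7]
jaw ang 17.55 j6 -36.286576822738915 pos [ 563.5 -117.8  145.3]
turn rad -0.0009476822765745462
0.93 [311.1 215.6  34.9  95. ]
0.74 [ 91.  229.8 121.8  80.3]
[[312.00682185 217.69997175]]
```

View pics/w2.png

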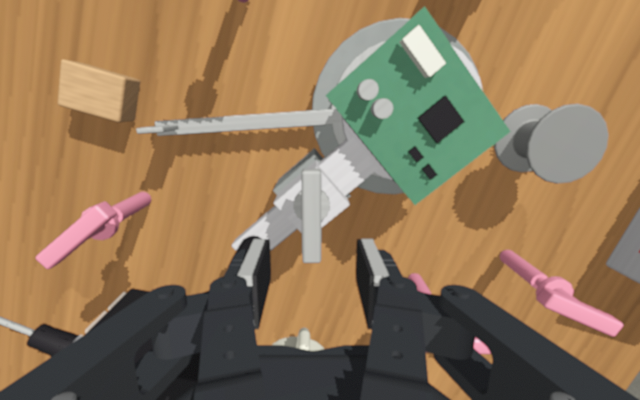

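The bar lies vertical between the fingers, centred at (312,216), so I'll descend and grip.

```bash
python3 -m inch '[{"gripper":40,"translation":[16,-0.9,-0.7],"yaw":0},{"gripper":40,"translation":[16,0,0],"yaw":0},{"gripper":40,"translation":[16,0,0],"yaw":0},{"gripper":40,"translation":[0,0,0],"yaw":0},{"gripper":8,"translation":[0,0,0],"yaw":0},{"gripper":8,"translation":[0,0,0],"yaw":0},{"gripper":8,"translation":[0,0,0],"yaw":0},{"gripper":8,"translation":[0,0,0],"yaw":0},{"gripper":8,"translation":[0,0,0],"yaw":0},{"gripper":8,"translation":[0,0,0],"yaw":0}]' 60
```

```text
clock: 6.92
ee_pos: [562.3, -117.4, 96.9]
eef_rot: [59.4, 89.9, -13.0]
force: [0.4, 0.0, 3.1]
grip_width: 8.9
```

```bash
python3 -m inch '[{"gripper":0,"translation":[0,0,0],"yaw":0},{"gripper":0,"translation":[0,0,0],"yaw":0},{"gripper":0,"translation":[0,0,0],"yaw":0}]' 60; python3 -m inch '[{"gripper":0,"translation":[-8,0,0],"yaw":0},{"gripper":0,"translation":[-8,0,0],"yaw":0},{"gripper":0,"translation":[0,0,0],"yaw":0}]'
```

```text
clock: 7.3
ee_pos: [562.2, -117.4, 96.9]
eef_rot: [59.3, 89.9, -13.2]
force: [0.8, 0.2, 5.4]
grip_width: 7.5
clock: 7.68
ee_pos: [561.7, -117.2, 112.9]
eef_rot: [71.3, 90.0, -1.2]
force: [-0.2, -0.4, -0.3]
grip_width: 7.4
```

Run:
```python
from h import *
im=eyes.snapshot("wrist")[130:330,200:440];s=eyes.snapshot("side")[140:300,260:440]
a=cv2.resize(im,(480,400));b=cv2.resize(s,(450,400));
cv2.imwrite("pics/w3.png",cv2.resize(np.hstack([a,b]),(800,344)))
```

```text
(no output)
```

View pics/w3.png

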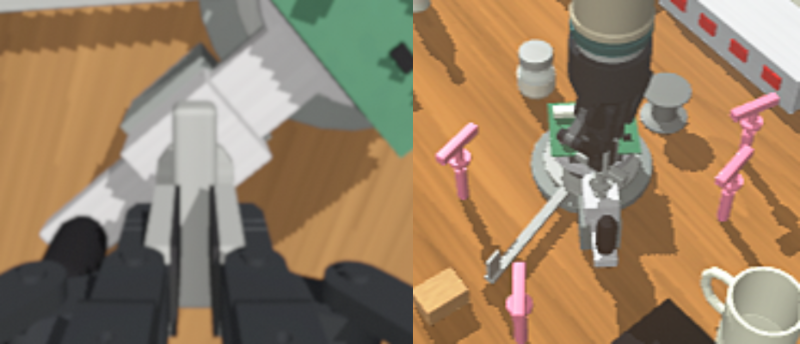

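The bar is between the pads in the wrist crop, around (195,200). I'll lift further and check.

```bash
python3 -m inch '[{"gripper":0,"translation":[-10,0,0],"yaw":0},{"gripper":0,"translation":[-15,0,0],"yaw":0},{"gripper":0,"translation":[-15,0,0],"yaw":0},{"gripper":0,"translation":[-20,0,0],"yaw":0},{"gripper":0,"translation":[-20,0,0],"yaw":0},{"gripper":0,"translation":[-20,0,0],"yaw":0},{"gripper":0,"translation":[0,0,0],"yaw":0},{"gripper":0,"translation":[0,0,0],"yaw":0}]' 60
python3 - <<'E'
from h import *
s=eyes.snapshot("side")[140:300,260:440];b=cv2.resize(s,(450,400))
a=cv2.resize(eyes.snapshot("scene")[120:260,200:400],(570,400))
cv2.imwrite("pics/w4.png",cv2.resize(np.hstack([a,b]),(800,314)))
go(480,330,215)
E
```

```text
clock: 8.78
ee_pos: [561.3, -117.1, 212.2]
eef_rot: [-132.7, 90.0, 154.9]
force: [0.5, -0.1, -1.4]
grip_width: 7.6
shift [  -3.    57.4 -450.7]
jaw ang 17.53 j6 -36.273366839779726 pos [ 561.  -117.   211.5]
```

View pics/w4.png

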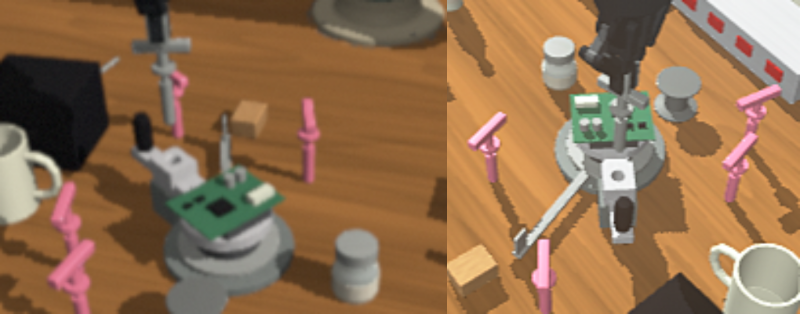

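Steel pin is out and upright (side crop shows the empty bore at (618,175)). Next, the rack.

```bash
python3 -m inch '[{"gripper":0,"translation":[-1,-2,-15],"yaw":0},{"gripper":0,"translation":[-1,-2,-27],"yaw":0},{"gripper":0,"translation":[-1,-2,-27],"yaw":0},{"gripper":0,"translation":[0,-2,-27],"yaw":0},{"gripper":0,"translation":[0,-2,-27],"yaw":0},{"gripper":0,"translation":[0,-2,-27],"yaw":0},{"gripper":0,"translation":[0,-2,-27],"yaw":0},{"gripper":0,"translation":[0,-2,-27],"yaw":0},{"gripper":0,"translation":[0,-2,-27],"yaw":0},{"gripper":0,"translation":[0,-2,-27],"yaw":0},{"gripper":0,"translation":[0,-2,-27],"yaw":0},{"gripper":0,"translation":[0,-2,-27],"yaw":0},{"gripper":0,"translation":[0,-2,-27],"yaw":0},{"gripper":0,"translation":[0,-2,-27],"yaw":0},{"gripper":0,"translation":[0,-2,-27],"yaw":0},{"gripper":0,"translation":[0,-1,-27],"yaw":0},{"gripper":0,"translation":[0,0,-15],"yaw":0},{"gripper":0,"translation":[0,0,0],"yaw":0},{"gripper":0,"translation":[0,0,0],"yaw":0}]' 60
python3 - <<'E'
from h import *
c=cam("wrist");im=eyes.snapshot("wrist");cv2.imwrite("pics/w5.png",im)
print(c[0:3],np.round(c[3],4).tolist());go(400,290,215)
for m in finder.masks_of("wrist","rack")[:2]: print(m["conf"],np.round(m["rect"],1))
E
```

```text
clock: 11.25
ee_pos: [401.1, 287.6, 215.3]
eef_rot: [-22.7, 90.0, -95.1]
force: [0.6, 0.6, -1.2]
grip_width: 7.7
(np.float64(327.9538151842691), 312.7848104770686, 198.21502036891744) [[0.9539, 0.3002, -0.001, -468.3336], [0.2895, -0.9188, 0.2682, 112.8995], [0.0796, -0.2562, -0.9634, 413.4828], [0.0, 0.0, 0.0, 1.0]]
shift [ 0.3 -0.4 -2.8]
jaw ang 17.5 j6 10.074702142914568 pos [401.3 287.5 215.3]
0.57 [420.4 138.4 157.  180.1]
```

View pics/w5.png

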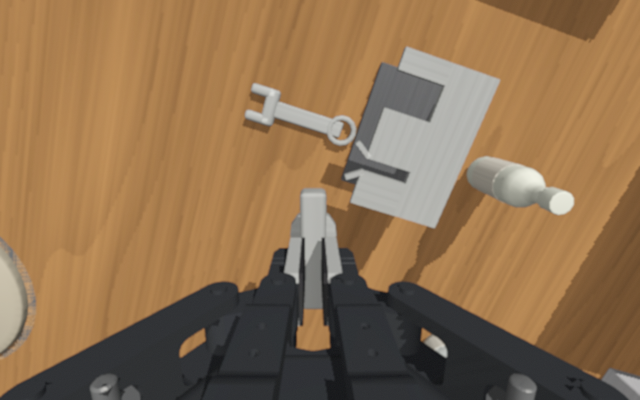

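The rack is clear: shelf corners are at about (407,47), (499,78), (435,228) and (352,203), and the narrow notch runs from (362,165) to (408,178). Next I fit the shelf numerically and check the bar end at (313,190).

Run:
```python
from h import *
from scipy.optimize import minimize
im=cv2.imread("pics/w5.png");c=cam("wrist");s,R=tool()
hsv=cv2.cvtColor(im,cv2.COLOR_BGR2HSV)
M=((hsv[...,1]<40)&(hsv[...,2]>130)).astype(np.uint8)
n,l,st,_=cv2.connectedComponentsWithStats(M);k=l[140,440];M=(l==k).astype(np.float32);print(st[k])
B=cv2.GaussianBlur(M,(0,0),1.0)
gx,gy=np.meshgrid(np.arange(-50,62,1.),np.arange(-85,86,1.))
G=np.c_[gx.ravel(),gy.ravel()]
X,Y=G.T
T=((X>-34)&(X<45)&(abs(Y)<65)).astype(float)
T[(abs(Y+30)<5.5)&(X<2)]=0; 
W=np.ones_like(T); W[(abs(Y-33)<18)&(X<25)]=0; W[(X<-33)&(abs(Y+30)<25)]=0; W[(abs(Y+30)<5.5)&(X>-2)&(X<9)]=.3
def cost(p):
    ca,sa=np.cos(p[2]),np.sin(p[2]);P=np.c_[p[0]+ca*X-sa*Y,p[1]+sa*X+ca*Y,np.full(len(X),95.)]
    u=proj(c,P).astype(np.float32);v=cv2.remap(B,u[:,:1],u[:,1:],cv2.INTER_LINEAR)[:,0]
    return (W*(v-T)**2).sum()
a=atz(c,352,203,95);b=atz(c,407,47,95);d=atz(c,435,228,95);e=atz(c,499,78,95);th=np.arctan2(*(d-a)[1::-1]);print(a,b,d,e,np.degrees(th),"lens",np.linalg.norm(b-a),np.linalg.norm(d-a))
m=(a+b+d+e)/4
p0=[m[0]-5.5*np.cos(th),m[1]-5.5*np.sin(th),th]
r=min((minimize(cost,p0,method="Nelder-Mead",options=dict(initial_simplex=[p0]+[list(np.array(p0)+q) for q in([8,0,0],[0,8,0],[0,0,.1])])),),key=lambda r:r.fun)
p=r.x;print("rack",p,np.degrees(p[2]),r.fun,cost(p0))
ca,sa=np.cos(p[2]),np.sin(p[2]);w=lambda x,y:[p[0]+ca*x-sa*y,p[1]+sa*x+ca*y]
print("notch",w(0,-30),"entry -75",w(-75,-30))
print("notch px",proj(c,[w(-34,-30)+[95],w(5.5,-30)+[95]]))
g=s["ee_pos"]
print("bar ends px",proj(c,[g+R@[-11,0,k] for k in(-30,0,30)]))
```

```text
[  345    47   155   181 13189]
[437.60917622 283.73735706  95.        ] [436.71318279 413.76716073  95.        ] [515.29161378 283.96293179  95.        ] [513.73528705 414.52564543  95.        ] 0.16637535802843886 lens 130.03289063477237 77.68276507180454
rack [4.69870055e+02 3.49060834e+02 1.93498650e-03] 0.11086655992108116 142.11257674852885 156.5075612016464
notch [np.float64(469.92810444673563), np.float64(319.06088990601734)] entry -75 [np.float64(394.92824485317027), np.float64(318.9157660090052)]
notch px [[363.98131381 163.92818508]
 [407.87981735 177.67500617]]
bar ends px [[313.55008444 190.44667268]
 [313.57285632 252.51417242]
 [313.59336867 308.42307977]]
```

```bash
python3 -m inch '[{"gripper":0,"translation":[0,0,0],"yaw":0.1},{"gripper":0,"translation":[0,0,0],"yaw":0.105},{"gripper":0,"translation":[0,0,0],"yaw":0.1},{"gripper":0,"translation":[0,4,-16],"yaw":0},{"gripper":0,"translation":[0,0,-16],"yaw":0},{"gripper":0,"translation":[0,0,0],"yaw":0},{"gripper":0,"translation":[0,0,0],"yaw":0}]' 60
python3 - <<'E'
from h import *
go(405,319.1,122.3,0)
E
```

```text
clock: 12.22
ee_pos: [404.8, 320.3, 215.2]
eef_rot: [-35.9, 90.0, -125.8]
force: [0.4, 0.3, -1.2]
grip_width: 7.3
shift [92.9  0.2  1.2]
jaw ang 0.13 j6 30.518711415696348 pos [404.8 320.3 215.2]
turn rad 0.002219532856104734
```

```bash
python3 -m inch '[{"gripper":0,"translation":[23,0,1.2],"yaw":0},{"gripper":0,"translation":[25,0,0],"yaw":0},{"gripper":0,"translation":[25,0,0],"yaw":0},{"gripper":0,"translation":[20,0,0],"yaw":0},{"gripper":0,"translation":[0,0,0],"yaw":0},{"gripper":0,"translation":[0,0,0],"yaw":0}]' 60
python3 - <<'E'
from h import *
go(469,319.1,122.3,0)
s,R=tool();c=cam("side");g=s["ee_pos"]
im=eyes.snapshot("side");k=4
q=cv2.resize(im[80:200,160:300],None,fx=5,fy=5,interpolation=cv2.INTER_CUBIC)
for z,n in((-89,'tip'),(-22.9,'neck')):
    u=proj(c,[g[0],g[1],g[2]+z])[0];print(n,u);cv2.circle(q,(int((u[0]-160)*5),int((u[1]-80)*5)),4,(0,0,255),1)
cv2.imwrite("pics/s6.png",q)
E
```

```text
clock: 12.98
ee_pos: [405.6, 319.2, 123.2]
eef_rot: [118.6, 89.9, 28.7]
force: [0.3, -0.3, -0.6]
grip_width: 7.7
shift [ 1.  63.4  0.2]
jaw ang 0.06 j6 30.42102746490047 pos [405.6 319.2 123.2]
turn rad 0.001012062764551369
tip [208.01263791 161.07994421]
neck [203.01238312 143.02454127]
```

View pics/s6.png

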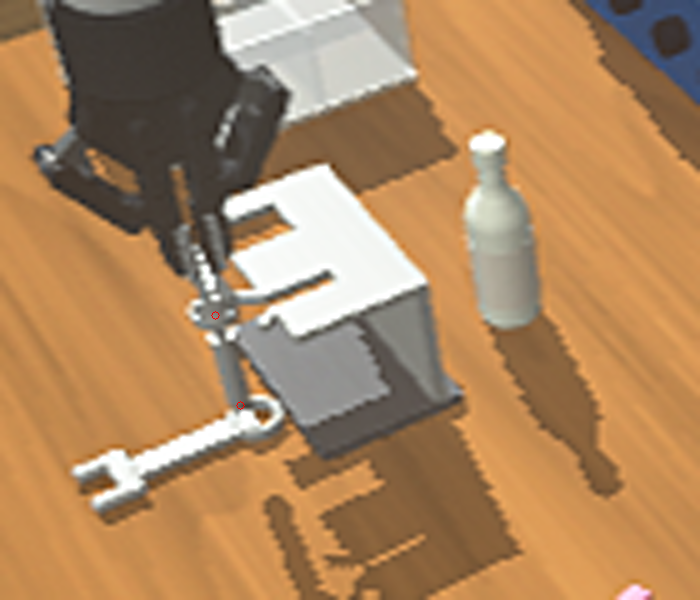

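Predicted tip (238,405) and neck (215,315) both fall on the pin, so it has not slipped. I'll insert it.

```bash
python3 -m inch '[{"gripper":0,"translation":[0.8,8,0.1],"yaw":0},{"gripper":0,"translation":[0,8,0],"yaw":0},{"gripper":0,"translation":[0,8,0],"yaw":0},{"gripper":0,"translation":[0,6,0],"yaw":0},{"gripper":0,"translation":[0,0,0],"yaw":0}]' 60; python3 -m inch '[{"gripper":0,"translation":[0,6,0],"yaw":0},{"gripper":0,"translation":[0,6,0],"yaw":0},{"gripper":0,"translation":[0,6,0],"yaw":0},{"gripper":0,"translation":[0,0,0],"yaw":0}]'
```

```text
clock: 13.65
ee_pos: [435.8, 319.1, 121.6]
eef_rot: [136.2, 90.0, 46.2]
force: [0.3, 0.7, -0.7]
grip_width: 7.3
clock: 14.15
ee_pos: [453.7, 319.0, 121.6]
eef_rot: [107.8, 90.0, 17.8]
force: [0.0, -0.4, -1.1]
grip_width: 7.2
```

```bash
python3 -m inch '[{"gripper":0,"translation":[0,5,0],"yaw":0},{"gripper":0,"translation":[0,5,0],"yaw":0},{"gripper":0,"translation":[0,4,0],"yaw":0},{"gripper":0,"translation":[0,0,0],"yaw":0},{"gripper":0,"translation":[0,0,0],"yaw":0}]'; python3 -m inch '[{"gripper":0,"translation":[1.5,0,0],"yaw":0},{"gripper":0,"translation":[1.5,0,0],"yaw":0},{"gripper":0,"translation":[0,0,0],"yaw":0},{"gripper":0,"translation":[0,0,0],"yaw":0}]'
```

```text
clock: 14.78
ee_pos: [467.0, 319.0, 121.6]
eef_rot: [-96.5, 90.0, 173.5]
force: [-0.3, -0.6, -1.3]
grip_width: 7.2
clock: 15.28
ee_pos: [467.0, 319.0, 118.6]
eef_rot: [-150.7, 90.0, 119.4]
force: [0.7, -0.2, -1.3]
grip_width: 7.3
```

```bash
python3 -m inch '[{"gripper":0,"translation":[1,0,0],"yaw":0},{"gripper":0,"translation":[0,0,0],"yaw":0},{"gripper":0,"translation":[0,0,0],"yaw":0}]'; python3 -m inch '[{"gripper":9,"translation":[0,0,0],"yaw":0},{"gripper":14,"translation":[0,0,0],"yaw":0},{"gripper":20,"translation":[0,0,0],"yaw":0},{"gripper":28,"translation":[0,0,0],"yaw":0},{"gripper":28,"translation":[0,0,0],"yaw":0},{"gripper":28,"translation":[0,0,0],"yaw":0}]' 20
python3 -m inch '[{"gripper":28,"translation":[0,0,0],"yaw":0},{"gripper":28,"translation":[-5,0,0],"yaw":0},{"gripper":28,"translation":[-10,0,0],"yaw":0},{"gripper":28,"translation":[-20,0,0],"yaw":0},{"gripper":28,"translation":[-20,0,0],"yaw":0},{"gripper":28,"translation":[-20,0,0],"yaw":0},{"gripper":28,"translation":[-20,0,0],"yaw":0},{"gripper":28,"translation":[0,0,0],"yaw":0},{"gripper":28,"translation":[0,0,0],"yaw":0}]'
python3 - <<'E'
from h import *
c=cam("side");im=eyes.snapshot("side");w=eyes.snapshot("wrist");cw=cam("wrist")
q=cv2.resize(im[80:200,160:300],None,fx=3.2,fy=3.2,interpolation=cv2.INTER_CUBIC)
for m in finder.masks_of("wrist","pin")[:2]: print(m["conf"],np.round(m["rect"],1))
print("expected bar px",proj(cw,[467,319,129]),proj(cw,[[467,349,129],[467,289,129]]))
w=cv2.resize(w,None,fx=.5,fy=.5) if 0 else w[60:360,140:492]
cv2.imwrite("pics/s7.png",np.hstack([q,cv2.resize(w,(352,384))]))
print(q.shape); go(467,319,240)
E
```

```text
clock: 15.65
ee_pos: [467.2, 319.1, 118.0]
eef_rot: [125.5, 90.0, 35.6]
force: [-0.6, 0.5, 1.6]
grip_width: 7.5
clock: 16.4
ee_pos: [467.0, 319.0, 117.6]
eef_rot: [-128.3, 90.0, 141.8]
force: [0.9, -0.8, 0.7]
grip_width: 28.1
clock: 17.52
ee_pos: [466.7, 318.8, 212.3]
eef_rot: [-71.4, 90.0, -161.3]
force: [-0.7, -0.2, -0.7]
grip_width: 27.7
0.74 [315.2 197.4  29.8  81.7]
0.16 [226.6 153.2 105.5  35.6]
expected bar px [[313.38508936 198.21942906]] [[313.40465688 158.03611584]
 [313.36677297 235.83345869]]
(384, 448, 3)
shift [-28.4   0.4  -0.3]
jaw ang 0.05 j6 27.224356102726258 pos [466.5 318.7 211.6]
```

View pics/s7.png

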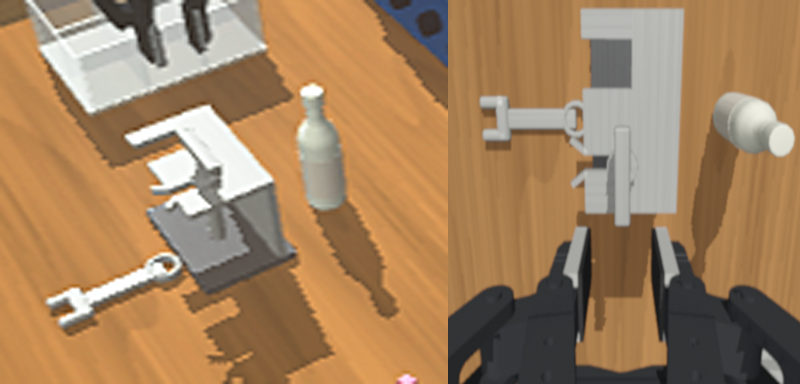

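Collar is on the shelf in the narrow notch and the pin is upright; the bar is within ~1–2 mm of expected. Now the handle.

```bash
python3 -m inch '[{"gripper":60,"translation":[0,4.5,20],"yaw":0},{"gripper":60,"translation":[0,4.5,35],"yaw":0},{"gripper":60,"translation":[0,4.5,36],"yaw":0},{"gripper":60,"translation":[0,4.5,36],"yaw":0},{"gripper":60,"translation":[0,4.5,36],"yaw":0},{"gripper":60,"translation":[0,4.5,36],"yaw":0},{"gripper":60,"translation":[0,4.5,36],"yaw":0},{"gripper":60,"translation":[0,4.5,36],"yaw":0},{"gripper":60,"translation":[0,4.5,36],"yaw":0},{"gripper":60,"translation":[0,4.5,36],"yaw":0},{"gripper":60,"translation":[0,4.5,36],"yaw":0},{"gripper":60,"translation":[0,4.5,36],"yaw":0},{"gripper":60,"translation":[0,4.5,36],"yaw":0},{"gripper":60,"translation":[0,4.5,36],"yaw":0},{"gripper":60,"translation":[0,0,0],"yaw":0.18},{"gripper":60,"translation":[0,0,0],"yaw":0.18},{"gripper":60,"translation":[0,0,0],"yaw":0.18},{"gripper":60,"translation":[0,0,0],"yaw":0.03},{"gripper":60,"translation":[0,0,0],"yaw":0},{"gripper":60,"translation":[0,0,0],"yaw":0}]' 20
python3 - <<'E'
from h import *
go(530,-168,170,-32.7)
c=cam("wrist");im=eyes.snapshot("wrist");cv2.imwrite("pics/w8.png",im)
x,y=proj(c,[529.8,-168.4,105])[0];print("pred handle",x,y)
x,y=int(x),int(y);g=im.max(2)
M=(g<60).astype(np.uint8);n,l,st,ce=cv2.connectedComponentsWithStats(M)
for k in range(1,n):
    if st[k,4]>60: print(st[k],ce[k])
print("pred tip",proj(c,[432.6,-107.6,49]))
cv2.imwrite("pics/w8c.png",cv2.resize(im[:300],(800,375)))
E
```

```text
clock: 20.18
ee_pos: [530.3, -168.2, 212.5]
eef_rot: [-55.3, 90.0, -177.8]
force: [-0.0, 0.1, -0.3]
grip_width: 60.0
shift [42.5 -0.4  0. ]
jaw ang -32.53 j6 7.774538598007292 pos [ 530.3 -168.2  212.5]
turn rad 0.0029793476339430324
pred handle 310.85236505280056 191.66393287219242
[351  13  10   7  68] [355.36764706  15.92647059]
[302 172  23  29 519] [313.13102119 186.74566474]
[ 176  243   71   83 1620] [227.        290.4537037]
[  178   243   411   157 19834] [376.19799334 335.44701018]
[195 271  18  25 158] [202.5443038  285.34177215]
[411 271  21  25 113] [421.32743363 282.44247788]
[   0  292  173  108 6725] [107.35717472 361.82185874]
[543 323  49  38 124] [565.57258065 341.45967742]
[195 329  18  17 104] [204.55769231 335.45192308]
[ 39 348  32  26 198] [ 55.49494949 360.14646465]
[205 352  21  20 102] [212.16666667 361.2254902 ]
[569 355  23  29 157] [580.20382166 367.9044586 ]
[469 362  40  38 509] [489.80550098 382.81925344]
[586 364  53  36 443] [609.13544018 385.91422122]
pred tip [[194.69411633 178.55944345]]
```

Handle blob at (313,187), within 3 px of the prediction; I'll descend and grip it lightly.

```bash
python3 -m inch '[{"gripper":55,"translation":[27,2,-2],"yaw":0},{"gripper":50,"translation":[30,0,0],"yaw":0},{"gripper":50,"translation":[30,0,0],"yaw":0},{"gripper":50,"translation":[25,0,0],"yaw":0},{"gripper":50,"translation":[15,0,0],"yaw":0},{"gripper":50,"translation":[0,0,0],"yaw":0},{"gripper":15,"translation":[0,0,0],"yaw":0},{"gripper":15,"translation":[0,0,0],"yaw":0},{"gripper":15,"translation":[0,0,0],"yaw":0},{"gripper":15,"translation":[0,0,0],"yaw":0},{"gripper":15,"translation":[0,0,0],"yaw":0}]' 20
python3 - <<'E'
from h import *
go(530,-168,85,-32.7)
E
```

```text
clock: 21.6
ee_pos: [533.9, -167.6, 86.7]
eef_rot: [101.0, 89.9, -21.6]
force: [-1.7, 1.1, 6.1]
grip_width: 19.4
shift [ 1.7 -3.1  2.5]
jaw ang -32.6 j6 8.038937775114992 pos [ 533.9 -167.6   86.7]
turn rad 0.0018023242003416193
```

```bash
python3 -m inch '[{"gripper":15,"translation":[0,-10,-0.3],"yaw":0.065},{"gripper":15,"translation":[0,-10,-0.3],"yaw":0.065},{"gripper":15,"translation":[0,-10,-0.3],"yaw":0.065},{"gripper":15,"translation":[0,-10,-0.3],"yaw":0.065},{"gripper":15,"translation":[0,-10,-0.3],"yaw":0.065},{"gripper":15,"translation":[0,0,0],"yaw":0}]' 20; python3 -m inch '[{"gripper":15,"translation":[0,-10,-0.3],"yaw":0.065},{"gripper":15,"translation":[0,-10,-0.3],"yaw":0.065},{"gripper":15,"translation":[0,-10,-0.3],"yaw":0.065},{"gripper":15,"translation":[0,-10,-0.3],"yaw":0.065},{"gripper":15,"translation":[0,-10,-0.3],"yaw":0.065},{"gripper":15,"translation":[0,0,0],"yaw":0},{"gripper":15,"translation":[0,0,0],"yaw":0}]'
python3 - <<'E'
from h import *
go(530,-168,85)
E
```

```text
clock: 22.35
ee_pos: [495.2, -134.9, 86.7]
eef_rot: [35.2, 89.9, -106.0]
force: [-4.1, -2.0, 7.1]
grip_width: 19.6
clock: 23.22
ee_pos: [469.3, -91.4, 86.6]
eef_rot: [2.5, 89.8, -157.3]
force: [-6.5, -1.9, 11.6]
grip_width: 19.3
shift [  1.5  92.9 -30.5]
jaw ang -69.77 j6 50.63468319193134 pos [469.3 -91.4  86.6]
```

```bash
python3 -m inch '[{"gripper":25,"translation":[0,0,0],"yaw":0},{"gripper":40,"translation":[0,0,0],"yaw":0},{"gripper":50,"translation":[0,0,0],"yaw":0},{"gripper":50,"translation":[0,0,0],"yaw":0},{"gripper":50,"translation":[-20,0,0],"yaw":0},{"gripper":50,"translation":[-30,0,0],"yaw":0},{"gripper":60,"translation":[-40,0,0],"yaw":0},{"gripper":60,"translation":[-40,0,0],"yaw":0},{"gripper":60,"translation":[0,0,0],"yaw":0},{"gripper":60,"translation":[0,0,0],"yaw":0}]' 20
python3 - <<'E'
from h import *
c=cam("wrist");im=eyes.snapshot("wrist")
q=im[:300].copy();q=cv2.resize(q[20:300,130:500],None,fx=2.1,fy=2.1,interpolation=cv2.INTER_CUBIC)
cv2.imwrite("pics/w9.png",im);cv2.imwrite("pics/w9c.png",q)
for n,P in dict(tip=[432.6,-107.6,49],axis=[613.5,-38,58]).items(): print(n,proj(c,P))
M=(im.max(2)<60).astype(np.uint8);n,l,st,ce=cv2.connectedComponentsWithStats(M)
for k in range(1,n):
    if 300<st[k,4]<1000 and ce[k][1]<250: print(st[k],ce[k])
E
```

```text
clock: 24.48
ee_pos: [471.0, -90.6, 214.9]
eef_rot: [-44.5, 89.9, 155.7]
force: [-0.7, -1.2, -0.0]
grip_width: 59.8
tip [[313.67326096 217.53679382]]
axis [[310.05087825   2.18877777]]
[302 176  23  30 518] [313.68532819 190.74131274]
```

View pics/w9c.png

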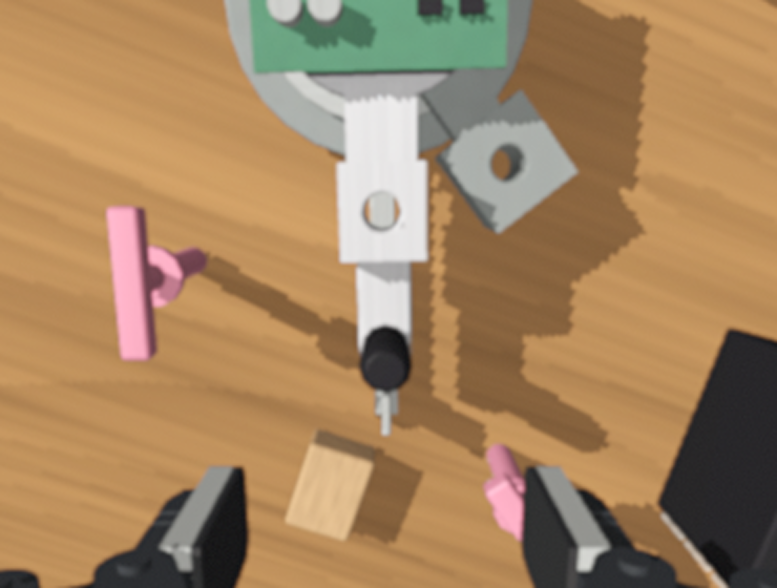

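The arm lies over the tab: boss bore (382,211), handle (386,362) and blade (386,415) are in line. Numeric check:

Run:
```python
from h import *
c=cam("wrist");q=lambda x,y,z:atz(c,130+x/2.1,20+y/2.1,z)
A=lambda a,b:round(float(np.degrees(np.arctan2(b[1]-a[1],b[0]-a[0]))),2)
b,h,t=q(382,211,74),q(386,360,105),q(386,412,49);print(b,h,t)
u=(h-b)[:2];u/=np.linalg.norm(u)
print("bore-handle",A(b,h),"boss axis",A(q(379,125,66),q(384,290,58)),"bore->tip",A(b,t),"axis->tip",A([613.5,-38],t),"axis2->tip",A(b[:2]-95*u,t))
# long edges of arm/boss by pixels: left/right
l=A(q(337,165,74),q(341,260,74));r=A(q(427,162,74),q(427,260,74));print("boss edges",l,r)
s=manip.observe();print(s["clock"],s["ee_pos"],s["force"])
for n in("side","scene"): eyes.snapshot(n)
H=dict(flux_bottle=62,wrench=7,spool=25,jar=32,carton=13,screwdriver=12,mug=45);cs=cam("side")
for k,z in H.items():
    for m in finder.masks_of("side",k)[:1]: print(k,round(m["conf"],2),np.round(m["rect"]).astype(int))
```

```text
[523.39874409 -72.26034794  74.        ] [471.72744357 -92.95527019 105.        ] [ 433.6136669  -106.98547346   49.        ]
bore-handle -158.17 boss axis -158.21 bore->tip -158.86 axis->tip -159.02 axis2->tip -158.52
boss edges -158.43 -158.93
24.525 [470.67330591 -90.52826397 214.3855431 ] [ 0.25347418  0.42006366 -0.15107459]
flux_bottle 0.9 [263 125  19  33]
wrench 0.82 [196 170  38  27]
spool 0.78 [378 187  21  26]
carton 0.71 [197 169  37  26]
screwdriver 0.89 [327 380  74  41]
mug 0.6 [418 290  49  53]
```

Arm and tab agree to within about 0.5° against a limit of 3.4°, the loose items that were detected are where they were, and the robot is clear. I'm handing in.

```bash
python3 -c "
from plant import hand_in
print(hand_in())"
```

```text
the job is handed in; nothing more can be done
None
```

I drew the steel pin out of the holder, hung it in the rack's narrow notch and let go. I then swung the arm by its handle until it pointed along the index tab, and handed the job in at about 24.5 s of the 72 s allowed. No verdict was reported.

**Pin:** after release it hung upright with its collar on the shelf, the bar centre 1–2 mm from where I expected it. That was the last check; I did not look at it again after swinging the arm.

**Arm and tab:** the arm measured −158.2° to −158.9° and the tab −158.5° to −159.0°. They agree to about 0.5–0.8°, against a limit of 3.4°.

**Index tab and board:** the blade tip measured within about 1.5 mm of its starting place. I noticed no contact with the board.

**Other items:**
- In the final side view the bottle, wrench, spool, screwdriver and mug were within about 3 pixels of where they started.
- The jar was not detected in that last check, and the network mistook the wrench for the carton, so neither was confirmed by number. The carton does show in the last wrist picture; the jar I last saw standing, in the pictures taken after the pin was lifted.

**Readings I could not explain:** the gripper read about 7.5 mm on the 12 mm bar and 19.4 mm on the 22 mm handle, though both grips held. The upward force reached 11.6 N while swinging the handle.

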